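# Uncap the scent diffuser and hold the cap clear

### The arm

A 6-joint arm with a two-finger parallel gripper is mounted at the origin on a cart in front of the work surface, level with it; the furniture and walls round the work are solid. World frame = base frame: x ahead of the robot, y to its left, z up, the work surface at z = 0. Lengths are in m, angles in rad, forces in N, time in s.
With the tool pointing down it reaches from about 0.35 to 0.975 m from the base axis. Payload 17.4 kg.
Tool frame: the origin (TCP) lies at the very end of the fingers, on their centre line; the grasp point (between the pads) lies 19 mm behind it; z points along the fingers, y is the line along which they close (so a half turn about z gives the same grasp; the last joint's range is limited). The gripper opens to 85 mm and grips with 20 to 120 N. Pads are 22 mm wide; open, the fingers measure 114 mm over their backs; the gripper's body (76 mm by 85 mm) begins 54 mm behind the grasp point. The pads swing forward as they close: fully open they stand 13 mm farther back than shut.
Start: joints at [-1.2, 0.116, 1.442, -0, 1.584, -0.038], TCP at [0.268, -0.619, 0.231] pointing down, gripper open.
Joint ranges: [-2.83, 2.83], [-0.83, 2.19], [0.07, 2.5], [-1.14, 4.28], [0.01, 3], [-2.97, 2.97]. Speed limits (rad/s): [1.89, 1.89, 2.22, 3.14, 3.14, 3.14].

### API

Orientations are given as a rotation vector (axis times angle).
In Python, from plant import get_state, eyes, job, finder gives the robot as it stands. The module is installed in compiled form; this text tells all that it offers.
- The arm moves only by the tool play_rows, never from a script. Its argument "steps" is a list of rows, each a list of 5 numbers: the finger opening in cm, from 0 to 8.54, then the shift along the tool's x, y, z in cm, then the turn about the tool's z in rad. In form: [[claw, dx, dy, dz, twist], ...]. A call has exactly 10 rows; each row shifts and turns the commanded pose from where the row before left it, along the tool's axes as they then stand; what a row does not reach is not made up. A row lasts 1/12 s, in which the tool goes at most 41.7 mm and 7.16 degrees, less where a joint would pass 70% of its speed; a pose out of reach is approached as far as the arm can. A call is refused whole if a number of a shift passes 4.17 or a number of a turn 0.125, either way. A call with a gripper value outside its range is refused whole. The fingers move at their own pace and stop on an object; "grip_force" is the grip in N (left out, the last holds). Time passes only in rows, so rows that do not move let the fingers close, or fill a call up. It gives the time, the measured TCP pose, the force, the opening and the grip force at its end, in the units of the state.
- get_state(): the state, without advancing time (a new reading comes with each control period).
- eyes.capture(name): name is "scene" or "top"; returns a dict with "pixels" (420x560x3 uint8, red, green, blue), "camera_matrix" (3x3 intrinsics, pixels), "dist_coeffs" ([k1, k2, p1, p2, k3] as OpenCV has them; the pictures are not rectified), "xyz" and "attitude" of the camera in the world. Camera axes: x right, y down, z forward; pixel columns grow to the right and rows downward; lengths in m; the calibration is good to about 2 mm. A picture is of the moment at which its call begins. There is no depth.
- job.hand_in(): hands the job in; it is judged then, once.
Trained networks look in the newest picture that a camera, given by its name, has taken for a name from the list of things; names that differ only in an ending like _2 or _b are one class to them, and where a whole thing is asked for, a point or a joint stands for the part that bears it (a point fixed in the world has none). Each returns a list of dicts, best first, with "conf" (0 to 1); they miss things now and then, are a little off and sometimes report something else, mostly with a low value. They report only what shows in the picture. A call takes as long as a camera call. They do not tell look-alikes from the thing itself.
- finder.spot_in(name, camera): "uv" ([column, row] in pixels, amid what is visible of it).
- finder.outline_of(name, camera): "region" (420x560 bool, what is visible of it) and "uv" ([column, row] in pixels, amid what is visible of it).
- finder.place_of(name, camera): "uv" ([column, row] in pixels: a listed point, or the origin of a listed thing).
The state is a dict: "clock": time; "joint_pos": joint angles; "qd": joint speeds; "joint_torque": joint torques, N m; "position": TCP position; "ee_rot": TCP orientation; "ft_force": force on the tool from outside, world axes, zero at the start; "moment": the same for the moment, N m; "opening": finger opening in m; "grip_force": force on a finger pad.
Only numpy, scipy, OpenCV 4.12 (cv2) and the standard library are available. Lean on these libraries where they do the work, as an engineer would, in place of code of your own. Each camera call takes 0.05 s, during which the arm holds its last target. There are 200 camera calls.

### The job

Take the black twist cap off the white scent diffuser so that I can change the refill. Some of these caps have an ordinary thread and some a reverse one, and you cannot see which: try gently both ways, unscrew it the way that gives, and do not wrench it or pull it off by force. Lift it off well clear of the neck and finish still holding it upright and still in the gripper, without disturbing the bottles and the pot nearby.

Things in the scene. Friction and masses are not known exactly. Their poses are not given: they have to be found in the camera images.
- diffuser: white round scent diffuser fixed to the worktop, 103 mm across at its foot, narrowing to a 66 mm wide shoulder 94 mm high; brass band; a small black mark on the shoulder at its -x side. Origin: centre of its underside, z up.
- cap_center (a point): in the black ribbed round twist cap (50 mm diameter, 44 mm high, about 60 g) seated on the diffuser: on its axis, 30 mm above its underside, 14 mm below its flat top; 130 mm above the worktop when seated. Can be grasped from above at any yaw. Axes turn with the cap, z up. Unscrewing by 50 to 120 degrees (aim at 75) frees it for a straight lift; the thread is of either hand at random.
- cap_mark (a point): outer end of the white line on the cap's top, 21 mm from the axis on the cap's -x side; it starts over the diffuser's black mark (within 3 degrees). Loosening, the cap turns almost freely. The other way it meets a firm stop within about 10 degrees, where a gentle grip (20 to 40 N) slips round it.
- neck_top (a point): centre of the top of the diffuser's grey neck (30 mm thick), inside the cap, 128 mm above the worktop. Not unscrewed, the cap can rise only 2 mm before it catches; more than 160 N between cap and diffuser (a twist of about 2 N m against the stop) counts as wrenching. A trial turn of some 20 degrees with a gentle grip tells the hand.
- nail_polish: bystander: small nail polish bottle with black cap, 31x31x79 mm, origin at the centre of its underside.
- oil_dropper: bystander: brown dropper bottle with black dropper, 33x34x102 mm, origin at the centre of its underside.
- wax_pot: bystander: round grey pot, 91 mm across and 44 mm high, origin at the centre of its underside.
Mind the look-alikes: they are no part of the job. Of the things shaped like the diffuser, the white one is meant. Of the things that look like the part that bears cap_center, the smaller one is meant.

How it is judged:
On the way:
1. the cap is unscrewed by more than 43 degrees while it still sits on the neck (not lifted by more than 15 mm) (angle between the x axis of cap_center and the x axis of diffuser, either way round above 0.75 rad and height (world z) of cap_center below 0.145 m), for 0.1 s.
At the end, for the whole second after the job is handed in: The cap is held in the gripper's fingers (over 2 N), upright within 20 degrees and still, its centre more than 60 mm above the top of the neck (its underside then 30 mm clear of it), touching nothing of the diffuser (z of cap_center in the frame of neck_top above 0.06 m and angle between cap_center's own z axis and vertical below 0.35 rad and contact force between cap and the fingers above 2 N and contact force between cap and diffuser below 0.1 N and linear speed of cap below 0.03 m/s); the arm keeps its last pose, push and grip.
It fails at once if the cap is wrenched: more than 160 N between cap and diffuser (contact force between cap and diffuser above 160 N).
It fails at once if a bystander is pushed more than 30 mm or tipped (distance of any of nail_polish, oil_dropper, wax_pot from where it was at the start of the episode above 0.03 m or angle between any of nail_polish, oil_dropper, wax_pot's own z axis and vertical above 0.5 rad).
It also fails if it takes over 48 s, if anything falls off the work surface, if the arm or the gripper's body presses on something with over 40 N, if the wrist force passes 120 N, or if a joint passes its speed limit or range.

## Working session

There is one attempt and no reset: what is moved stays moved. The work goes in short steps, Python scripts to look and compute and a tool call to move; the robot and the scene stay as the last step left them, time stands still between calls to the robot, and variables do not carry over. Pictures are saved under pics/ and viewed, at most 10 in all, crops included, and the job is handed in when it is done.

Besides the shell and the picture viewer there is one more tool, called as name(argument=value, ...), one argument or row to a line, values as JSON. play_rows: Moves the arm, as the interface text tells. Its arguments: {"type":"object","properties":{"steps":{"type":"array"},"grip_force":{"type":"number"}},"required":["steps"]}

```bash
mkdir -p pics; cat > h.py <<'E'
import numpy as np,cv2
from scipy.spatial.transform import Rotation as R
from plant import get_state, eyes, job, finder
def ray(c,uv):
    p=cv2.undistortPoints(np.array([[uv]],float),np.array(c["camera_matrix"],float),np.array(c["dist_coeffs"],float))[0,0]
    a=np.array(c["attitude"],float); M=R.from_rotvec(a).as_matrix() if a.size==3 else a
    return np.array(c["xyz"],float), M@np.array([p[0],p[1],1.])
def atz(c,uv,z):
    o,d=ray(c,uv); return o+d*(z-o[2])/d[2]
E
python3 - <<'E'
from h import *
ims=[]
for n in("scene","top"):
    c=eyes.capture(n); ims.append(c["pixels"]); print(n,c["xyz"],c["attitude"])
    for t,z in(("cap_center",.13),("cap_mark",.144),("diffuser",0),("nail_polish",0),("oil_dropper",0),("wax_pot",0)):
        for r in finder.place_of(t,n): print(t,np.round(r["uv"]),round(r["conf"],2),atz(c,r["uv"],z).round(3))
    cv2.imwrite(f"pics/{n}.png",c["pixels"][:,:,::-1])
s=get_state();print(s)
E
```

```text
scene [0.23883631 0.54196297 0.75742393] [-0.69415534  2.68208129 -1.00429722]
cap_center [266. 204.] 0.9 [0.539 0.058 0.13 ]
cap_center [334. 208.] 0.83 [0.415 0.004 0.13 ]
cap_mark [347. 198.] 0.95 [ 0.399 -0.022  0.144]
cap_mark [275. 202.] 0.63 [0.521 0.055 0.144]
cap_mark [266. 203.] 0.46 [0.534 0.068 0.144]
diffuser [269. 242.] 0.72 [0.538 0.055 0.   ]
diffuser [328. 276.] 0.72 [0.385 0.074 0.   ]
nail_polish [235. 280.] 0.84 [0.551 0.176 0.   ]
oil_dropper [219. 249.] 0.58 [0.627 0.125 0.   ]
wax_pot [261. 204.] 0.6 [ 0.612 -0.034  0.   ]
top [0.44800591 0.05796097 0.96926131] [-2.16014612  2.20294182 -0.09223522]
cap_center [275. 203.] 0.98 [0.536 0.054 0.13 ]
cap_center [340. 255.] 0.85 [ 0.436 -0.066  0.13 ]
cap_center [283. 208.] 0.47 [0.527 0.04  0.13 ]
cap_mark [279. 211.] 0.88 [0.52  0.047 0.144]
cap_mark [351. 266.] 0.62 [ 0.416 -0.084  0.144]
diffuser [278. 207.] 0.97 [0.542 0.049 0.   ]
diffuser [264. 280.] 0.63 [0.383 0.08  0.   ]
nail_polish [218. 205.] 0.7 [0.549 0.179 0.   ]
oil_dropper [245. 168.] 0.68 [0.628 0.118 0.   ]
wax_pot [317. 172.] 0.9 [ 0.618 -0.04   0.   ]
{'clock': 0.7, 'joint_pos': array([-1.19980791e+00,  1.16025718e-01,  1.44157771e+00,  7.51351745e-06,
        1.58403170e+00, -3.77734728e-02]), 'qd': array([-0.000875  , -0.00081162, -0.0002128 ,  0.00137699,  0.00097959,
       -0.00099756]), 'joint_torque': array([-1.37465813e-05, -7.31597757e+01, -6.32565808e+01, -1.34380189e-04,
        3.98004468e-04, -2.59514530e-05]), 'position': array([ 0.26830738, -0.61939124,  0.23129964]), 'ee_rot': array([-3.07616384e+00, -6.37612281e-01, -5.73602399e-07]), 'ft_force': array([ 0.06012622, -0.07716378,  0.52816194]), 'moment': array([ 0.01958818, -0.02453492,  0.00310779]), 'grip_force': 0.0, 'opening': 0.08577255868076854}
```

View pics/scene.png

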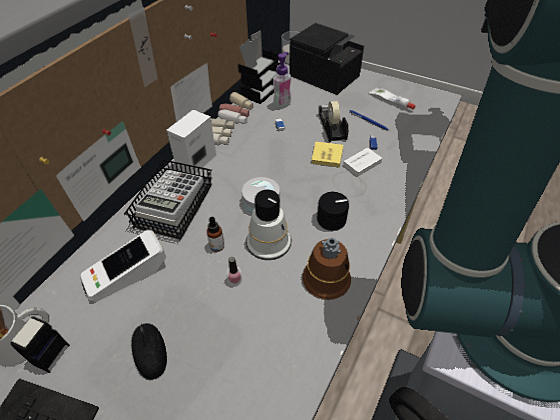

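View pics/top.png

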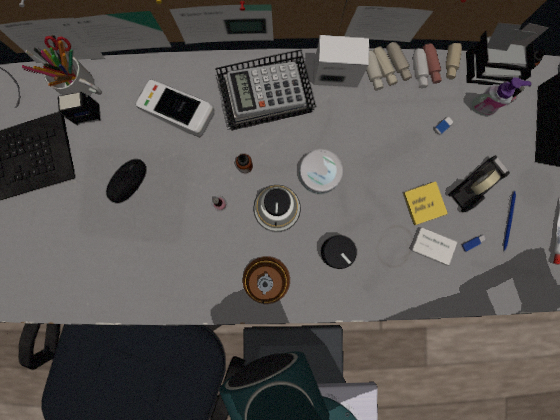

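The scene view shows the white diffuser with its black cap at (267,204) and the brown look-alike at (328,276). A loose larger cap sits at (334,208). The top view agrees: white diffuser and cap at (276,205). Both cameras put the cap at about (0.538, 0.056), with the bystanders well clear of it. I'll move above it now.

play_rows(
  steps=[
    [8.5,1.72,-1.71,0,0],
    [8.5,1.72,-1.71,0,0],
    [8.5,1.72,-1.71,0,0],
    [8.5,1.72,-1.71,0,0],
    [8.5,1.72,-1.71,0,0],
    [8.5,1.72,-1.71,0,0],
    [8.5,1.72,-1.71,0,0],
    [8.5,1.72,-1.71,0,0],
    [8.5,1.72,-1.71,0,0],
    [8.5,1.72,-1.71,0,0],
  ],
  grip_force=30,
)

```text
clock: 1.53
position: [0.3584, -0.393, 0.2315]
ee_rot: [3.076, 0.637, 0.0]
ft_force: [1.1, -0.5, -0.6]
opening: 0.0854
grip_force: 0.0
```

play_rows(
  steps=[
    [8.5,1.72,-1.71,0,0],
    [8.5,1.72,-1.71,0,0],
    [8.5,1.72,-1.71,0,0],
    [8.5,1.72,-1.71,0,0],
    [8.5,1.72,-1.71,0,0],
    [8.5,1.72,-1.71,0,0],
    [8.5,1.72,-1.71,0,0],
    [8.5,1.72,-1.71,0,0],
    [8.5,1.72,-1.71,0,0],
    [8.5,1.72,-1.71,0,0],
  ],
)

```text
clock: 2.37
position: [0.4483, -0.1677, 0.2315]
ee_rot: [3.076, 0.638, 0.001]
ft_force: [0.2, -0.7, 0.3]
opening: 0.0847
grip_force: 0.0
```

play_rows(
  steps=[
    [8.5,1.72,-1.71,0,0],
    [8.5,1.72,-1.71,0,0],
    [8.5,1.72,-1.71,0,0],
    [8.5,1.72,-1.71,0,0],
    [8.5,1.72,-1.71,0,0],
    [8.5,1.72,-1.71,0,0],
    [8.5,1.72,-1.71,0,0],
    [8.5,1.72,-1.71,0,0],
    [8.5,0,0,0,0],
    [8.5,0,0,0,0],
  ],
)

```text
clock: 3.2
position: [0.52, 0.0122, 0.2312]
ee_rot: [3.076, 0.641, -0.001]
ft_force: [-0.3, 0.0, 0.1]
opening: 0.0851
grip_force: 0.0
```

play_rows(
  steps=[
    [8.5,0,0,0,-0.12],
    [8.5,0,0,0,-0.12],
    [8.5,0,0,0,-0.12],
    [8.5,0,0,0,-0.12],
    [8.5,0,0,0,-0.12],
    [8.5,0,0,0,-0.12],
    [8.5,0,0,0,-0.12],
    [8.5,0,0,0,-0.12],
    [8.5,0,0,0,-0.12],
    [8.5,0,0,0,-0.12],
  ],
)

```text
clock: 4.03
position: [0.5196, 0.0104, 0.2315]
ee_rot: [2.173, 2.268, -0.0]
ft_force: [0.1, 0.3, 0.4]
opening: 0.0849
grip_force: 0.0
```

```bash
cat > look.py <<'E'
from h import *
import sys
s=get_state();M=R.from_rotvec(s["ee_rot"]).as_matrix()
print(s["clock"],s["joint_pos"].round(3),s["position"].round(4),s["opening"],M.round(3).tolist())
for n in("scene","top"):
    c=eyes.capture(n)
    for t,z in(("cap_center",.13),("cap_mark",.144),("diffuser",0)):
        for r in finder.place_of(t,n):
            w=atz(c,r["uv"],z); print(n,t,np.round(r["uv"]),round(r["conf"],2),w.round(4),"tool cm",(100*(M.T@(w-s["position"]))).round(2))
    cv2.imwrite(f"pics/{n}_{sys.argv[1]}.png",c["pixels"][:,:,::-1])
E
python3 look.py a
```

```text
4.0333 [-0.029 -0.227  1.77  -0.     1.598 -0.072] [0.5196 0.0104 0.2315] 0.08494259314493303 [[-0.043, 0.999, 0.0], [0.999, 0.043, -0.0], [-0.0, 0.0, -1.0]]
scene cap_center [265. 203.] 0.75 [0.5423 0.0579 0.13  ] tool cm [ 4.66  2.47 10.15]
scene cap_center [332. 209.] 0.63 [0.4171 0.0068 0.13  ] tool cm [  0.09 -10.26  10.14]
scene cap_mark [347. 198.] 0.84 [ 0.3993 -0.0212  0.144 ] tool cm [ -2.64 -12.16   8.74]
scene cap_mark [272. 202.] 0.56 [0.524  0.0594 0.144 ] tool cm [4.88 0.64 8.75]
scene diffuser [328. 279.] 0.64 [0.3806 0.081  0.    ] tool cm [  7.66 -13.59  23.14]
scene diffuser [274. 243.] 0.62 [0.527  0.0533 0.    ] tool cm [ 4.26  0.92 23.15]
top cap_center [337. 253.] 0.73 [ 0.4402 -0.0605  0.13  ] tool cm [-6.74 -8.24 10.15]
top cap_center [277. 200.] 0.55 [0.5425 0.0507 0.13  ] tool cm [ 3.94  2.46 10.15]
top cap_mark [351. 262.] 0.8 [ 0.4229 -0.0838  0.144 ] tool cm [ -8.99 -10.07   8.75]
top cap_mark [278. 212.] 0.41 [0.5177 0.0485 0.144 ] tool cm [ 3.82 -0.03  8.75]
top diffuser [264. 279.] 0.93 [0.3866 0.0823 0.    ] tool cm [  7.76 -12.99  23.14]
```

```bash
python3 - <<'E'
from h import *
c=eyes.capture("top"); c2=eyes.capture("scene")
for n,cc,uv0 in(("top",c,(276,205)),("scene",c2,(266,204))):
    g=cv2.imread(f"pics/{n}.png").max(2)
    m=(g<55).astype(np.uint8)
    m=cv2.morphologyEx(m,cv2.MORPH_CLOSE,np.ones((5,5)))
    k,l,st,ce=cv2.connectedComponentsWithStats(m)
    i=np.argmin(np.hypot(*(ce-uv0).T)+1e3*(st[:,4]<100)); print(n,st[i],ce[i],[atz(cc,ce[i],z).round(4) for z in(.122,.126,.13)])
    x,y=map(int,uv0); cr=cv2.imread(f"pics/{n}.png")[y-37:y+38,x-50:x+50]
    cv2.imwrite(f"pics/c_{n}.png",cv2.resize(cr,(400,300),interpolation=cv2.INTER_CUBIC))
a=cv2.imread("pics/c_top.png");b=cv2.imread("pics/c_scene.png");cv2.imwrite("pics/cc.png",np.hstack([a,b]))
E
```

```text
top [264 189  26  27 556] [276.48021583 201.85251799] [array([0.5397, 0.0518, 0.122 ]), array([0.5393, 0.0518, 0.126 ]), array([0.5388, 0.0518, 0.13  ])]
scene [255 190  25  31 656] [266.89481707 204.95731707] [array([0.5404, 0.0535, 0.122 ]), array([0.5385, 0.0566, 0.126 ]), array([0.5366, 0.0597, 0.13  ])]
```

View pics/cc.png

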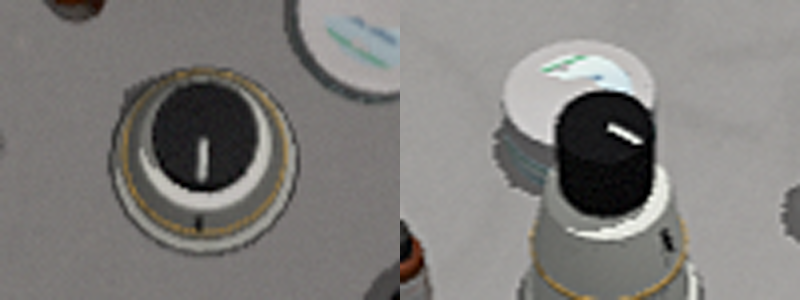

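The crop shows the cap's white line pointing towards -x, over the black mark on the shoulder. The segmented cap axis is at about (0.539, 0.053). I'll centre on it, descend and grip gently.

play_rows(
  steps=[
    [8.5,1.05,0.53,0,0],
    [8.5,1.05,0.53,0,0],
    [8.5,1.05,0.53,0,0],
    [8.5,1.03,0.53,0,0],
    [8.5,0,0,1,0],
    [8.5,0,0,1,0],
    [8.5,0,0,1,0],
    [8.5,0,0,1,0],
    [8.5,0,0,1,0],
    [8.5,0,0,0,0],
  ],
)

```text
clock: 5.37
position: [0.5386, 0.0536, 0.1785]
ee_rot: [-2.178, -2.261, 0.004]
ft_force: [-0.1, -0.4, -0.2]
opening: 0.0854
grip_force: 0.0
```

play_rows(
  steps=[
    [8.5,0,0,1,0],
    [8.5,0,0,1,0],
    [8.5,0,0,1,0],
    [8.5,0,0,1,0],
    [8.5,0,0,1,0],
    [8.5,0,0,1,0],
    [8.5,0,0,0.9,0],
    [8.5,0,0,0,0],
    [8.5,0,0,0,0],
    [8.5,0,0,0,0],
  ],
)

```text
clock: 6.2
position: [0.5397, 0.054, 0.1128]
ee_rot: [2.179, 2.263, 0.001]
ft_force: [-0.2, -0.3, 0.4]
opening: 0.0849
grip_force: 0.0
```

play_rows(
  steps=[
    [6,0,0,0,0],
    [5.5,0,0,0,0],
    [5,0,0,0,0],
    [4.5,0,0,0,0],
    [4,0,0,0,0],
    [4,0,0,0,0],
    [4,0,0,0,0],
    [4,0,0,0,0],
    [4,0,0,0,0],
    [4,0,0,0,0],
  ],
  grip_force=30,
)

```text
clock: 7.03
position: [0.5398, 0.054, 0.1129]
ee_rot: [2.178, 2.263, 0.001]
ft_force: [-1.1, -0.5, 5.4]
opening: 0.0493
grip_force: 31.2
```

```bash
python3 look.py b; python3 -c "
from h import *
s=get_state();print(s['ft_force'],s['moment'],s['opening'],s['grip_force'])"
```

```text
7.0333 [ 0.053 -0.118  1.869 -0.     1.389  0.015] [0.5398 0.054  0.1129] 0.049284799249617615 [[-0.038, 0.999, 0.001], [0.999, 0.038, 0.0], [-0.0, 0.001, -1.0]]
scene cap_center [334. 209.] 0.9 [0.4134 0.0045 0.13  ] tool cm [ -4.46 -12.82  -1.72]
scene cap_center [265. 202.] 0.67 [0.5441 0.0539 0.13  ] tool cm [-0.02  0.43 -1.71]
scene cap_mark [347. 198.] 0.76 [ 0.3987 -0.0209  0.144 ] tool cm [ -6.95 -14.38  -3.12]
scene cap_mark [275. 203.] 0.65 [0.5191 0.0583 0.144 ] tool cm [ 0.51 -2.05 -3.11]
scene diffuser [327. 277.] 0.87 [0.384  0.0767 0.    ] tool cm [  2.87 -15.49  11.28]
scene diffuser [272. 240.] 0.78 [0.5346 0.0462 0.    ] tool cm [-0.75 -0.56 11.29]
top cap_center [338. 254.] 0.81 [ 0.4373 -0.0614  0.13  ] tool cm [-11.14 -10.68  -1.72]
top cap_mark [349. 263.] 0.54 [ 0.4211 -0.0808  0.144 ] tool cm [-13.01 -12.37  -3.12]
top diffuser [265. 278.] 0.75 [0.3883 0.0796 0.    ] tool cm [  3.14 -15.06  11.28]
top diffuser [280. 206.] 0.62 [0.543  0.0429 0.    ] tool cm [-1.12  0.26 11.29]
[-1.35019802 -0.80486457  5.77193616] [-0.12349176  0.06790193 -0.01995653] 0.04916969301776553 31.178897274658084
```

View pics/scene_b.png

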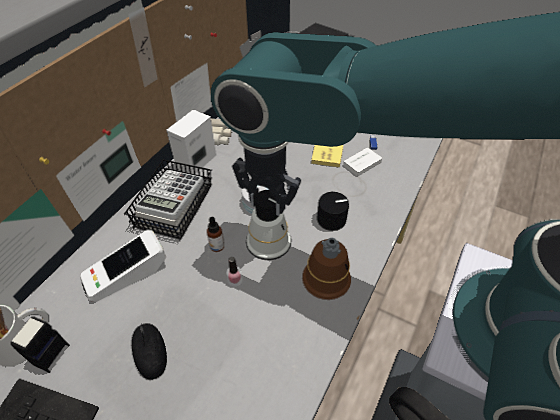

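The cap is held by both fingers at (267,205), with a 49 mm opening and 31 N. Next is a gentle trial turn.

play_rows(
  steps=[
    [4,0,0,0,-0.04],
    [4,0,0,0,-0.04],
    [4,0,0,0,-0.04],
    [4,0,0,0,-0.04],
    [4,0,0,0,-0.04],
    [4,0,0,0,-0.04],
    [4,0,0,0,-0.04],
    [4,0,0,0,-0.04],
    [4,0,0,0,-0.04],
    [4,0,0,0,0],
  ],
  grip_force=25,
)

```text
clock: 8.27
position: [0.5398, 0.0539, 0.1129]
ee_rot: [1.734, 2.618, 0.001]
ft_force: [-0.2, -0.7, 6.5]
opening: 0.0496
grip_force: 31.3
```

```bash
python3 -c "
from h import *
s=get_state();print(s['joint_pos'][5],s['ft_force'],s['moment'],s['opening'],s['grip_force'],s['position'])"
```

```text
-0.34803793733879657 [-0.20787096 -0.65983359  6.48121882] [-0.24603545  0.01957375  0.00955548] 0.04956547125604788 31.28539423691109 [0.53979175 0.05385824 0.11289675]
```

```bash
python3 - <<'E'
from h import *
c=eyes.capture("scene");b=cv2.imread("pics/scene_b.png");a=c["pixels"][:,:,::-1]
f=lambda i:cv2.resize(i[165:240,217:317],(400,300),interpolation=cv2.INTER_CUBIC)
cv2.imwrite("pics/cmp.png",np.hstack([f(b),f(a)]))
E
```

```text
(no output)
```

View pics/cmp.png

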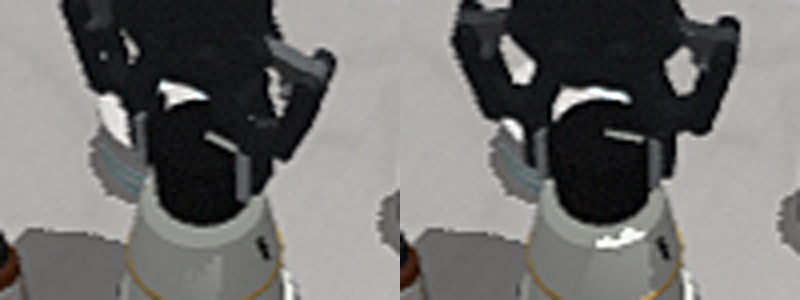

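play_rows(
  steps=[
    [4,0,0,0,0.06],
    [4,0,0,0,0.06],
    [4,0,0,0,0.06],
    [4,0,0,0,0.06],
    [4,0,0,0,0.06],
    [4,0,0,0,0.06],
    [4,0,0,0,0.06],
    [4,0,0,0,0.06],
    [4,0,0,0,0.06],
    [4,0,0,0,0.06],
  ],
  grip_force=25,
)

```text
clock: 9.15
position: [0.5407, 0.0543, 0.113]
ee_rot: [2.435, 1.983, 0.005]
ft_force: [9.6, 2.6, 1.6]
opening: 0.0492
grip_force: 28.4
```

```bash
python3 -c "
from h import *
s=get_state();print(s['joint_pos'][5],s['ft_force'],s['moment'],s['opening'],s['grip_force'],s['position'])"
```

```text
0.25681985344493213 [9.61001204 2.62975818 1.55299317] [ 0.53320025 -1.68614213  0.98800043] 0.049181540765191545 28.36441541381646 [0.54065823 0.05429225 0.11301552]
```

After the negative (counter-clockwise) trial the white line has turned away from the black mark, with almost no moment. The positive way met a firm stop at about 1 N m. So it loosens with negative twist, and I'll unscrew that way.

play_rows(
  steps=[
    [4,0,0,0,-0.06],
    [4,0,0,0,-0.06],
    [4,0,0,0,-0.06],
    [4,0,0,0,-0.06],
    [4,0,0,0,-0.06],
    [4,0,0,0,-0.06],
    [4,0,0,0,-0.06],
    [4,0,0,0,-0.06],
    [4,0,0,0,-0.06],
    [4,0,0,0,-0.06],
  ],
  grip_force=35,
)

```text
clock: 9.98
position: [0.5398, 0.0539, 0.113]
ee_rot: [1.734, 2.619, 0.001]
ft_force: [-1.4, -0.7, 6.8]
opening: 0.049
grip_force: 36.6
```

play_rows(
  steps=[
    [4,0,0,0,-0.06],
    [4,0,0,0,-0.06],
    [4,0,0,0,-0.06],
    [4,0,0,0,-0.06],
    [4,0,0,0,-0.06],
    [4,0,0,0,-0.06],
    [4,0,0,0,-0.06],
    [4,0,0,0,-0.06],
    [4,0,0,0,-0.06],
    [4,0,0,0,-0.06],
  ],
)

```text
clock: 10.82
position: [0.5398, 0.0539, 0.113]
ee_rot: [0.883, 3.014, 0.0]
ft_force: [-1.2, -1.7, 6.2]
opening: 0.0492
grip_force: 36.6
```

play_rows(
  steps=[
    [4,0,0,0,-0.06],
    [4,0,0,0,-0.06],
    [4,0,0,0,-0.06],
    [4,0,0,0,-0.06],
    [4,0,0,0,-0.06],
    [4,0,0,0,0],
    [4,0,0,0,0],
    [4,0,0,0,0],
    [4,0,0,0,0],
    [4,0,0,0,0],
  ],
)

```text
clock: 11.65
position: [0.5399, 0.0539, 0.113]
ee_rot: [0.427, 3.111, 0.0]
ft_force: [-0.5, -1.7, 6.2]
opening: 0.0488
grip_force: 36.5
```

```bash
python3 - <<'E'
from h import *
s=get_state();print(s['joint_pos'][5],s['ft_force'],s['moment'],s['opening'],s['grip_force'],s['position'])
c=eyes.capture("scene");a=c["pixels"][:,:,::-1]
cv2.imwrite("pics/un.png",cv2.resize(a[165:240,217:317],(800,600),interpolation=cv2.INTER_CUBIC))
E
```

```text
-1.245338897395334 [-0.50538505 -1.66018127  6.23781572] [-0.14631147 -0.01922076  0.01177784] 0.048848487794504715 36.51075107627548 [0.53985957 0.05390964 0.11298959]
```

View pics/un.png

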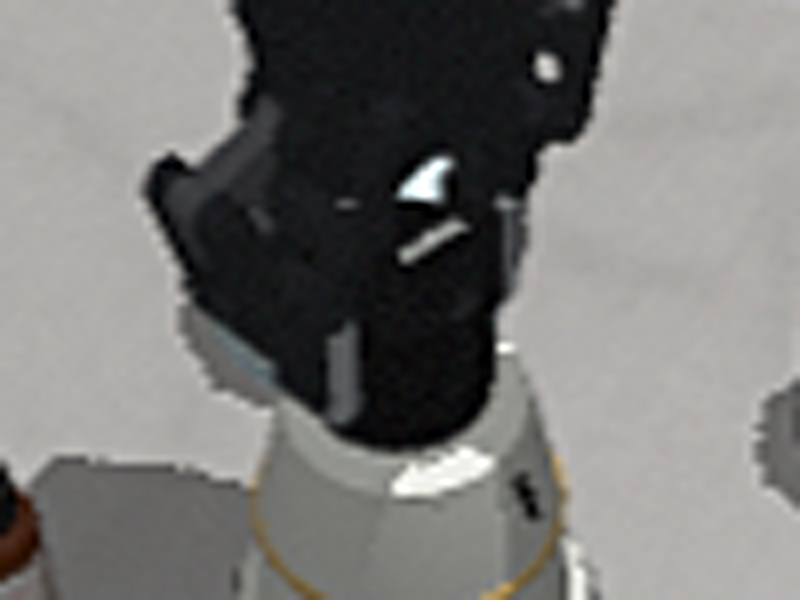

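The white line now runs from about (402,255) to (467,225) in the crop. I'll check its angle against the start.

```bash
python3 - <<'E'
from h import *
c=eyes.capture("scene")
for p,q in(((268.5,198.5),(276.5,202.5)),((267.25,196.9),(275.4,193.1))):
    a,b=atz(c,p,.144),atz(c,q,.144); print(np.degrees(np.arctan2(*(b-a)[[1,0]])),np.linalg.norm(b-a))
E
```

```text
174.58354049380603 0.01940473158942537
-118.55411391893458 0.019345023306844077
```

It has turned about 67° so far. I'll add about 8°, then lift slowly while watching the force.

play_rows(
  steps=[
    [4,0,0,0,-0.05],
    [4,0,0,0,-0.05],
    [4,0,0,0,-0.04],
    [4,0,0,0,0],
    [4,0,0,-0.1,0],
    [4,0,0,-0.1,0],
    [4,0,0,-0.1,0],
    [4,0,0,-0.1,0],
    [4,0,0,-0.1,0],
    [4,0,0,0,0],
  ],
)

```text
clock: 12.58
position: [0.5395, 0.054, 0.1174]
ee_rot: [0.209, 3.135, 0.0]
ft_force: [0.3, 0.5, -0.6]
opening: 0.0489
grip_force: 36.2
```

play_rows(
  steps=[
    [4,0,0,-0.5,0],
    [4,0,0,-1,0],
    [4,0,0,-1,0],
    [4,0,0,-1,0],
    [4,0,0,-1,0],
    [4,0,0,-1,0],
    [4,0,0,-1,0],
    [4,0,0,-1,0],
    [4,0,0,-1,0],
    [4,0,0,-1,0],
  ],
)

```text
clock: 13.42
position: [0.5395, 0.054, 0.2134]
ee_rot: [0.208, 3.135, 0.0]
ft_force: [-0.2, 0.3, -0.7]
opening: 0.0491
grip_force: 36.3
```

play_rows(
  steps=[
    [4,0,0,-0.5,0],
    [4,0,0,0,0],
    [4,0,0,0,0],
    [4,0,0,0,0],
    [4,0,0,0,0],
    [4,0,0,0,0],
    [4,0,0,0,0],
    [4,0,0,0,0],
    [4,0,0,0,0],
    [4,0,0,0,0],
  ],
)

```text
clock: 14.25
position: [0.5395, 0.054, 0.2173]
ee_rot: [-0.208, -3.135, -0.0]
ft_force: [0.5, 0.9, -0.7]
opening: 0.0488
grip_force: 36.3
```

```bash
python3 look.py e
```

```text
14.25 [ 0.053 -0.171  1.746  0.     1.567 -1.385] [0.5395 0.054  0.2173] 0.04879197703329745 [[-0.991, 0.132, -0.0], [0.132, 0.991, 0.0], [0.0, 0.0, -1.0]]
scene cap_center [263. 166.] 0.83 [ 0.6017 -0.0349  0.13  ] tool cm [-7.34 -7.98  8.73]
scene cap_center [331. 208.] 0.74 [0.4194 0.0053 0.13  ] tool cm [11.26 -6.42  8.73]
scene cap_mark [271. 152.] 0.83 [ 0.6012 -0.0717  0.144 ] tool cm [ -7.78 -11.63   7.33]
scene cap_mark [347. 199.] 0.8 [ 0.3972 -0.0189  0.144 ] tool cm [13.14 -9.11  7.33]
scene diffuser [271. 240.] 0.89 [0.5362 0.0481 0.    ] tool cm [ 0.25 -0.63 21.73]
scene diffuser [326. 280.] 0.85 [ 0.3832  0.083  -0.    ] tool cm [15.88  0.81 21.73]
top diffuser [264. 281.] 0.85 [0.382  0.0813 0.    ] tool cm [15.97  0.62 21.73]
top diffuser [277. 208.] 0.68 [0.5403 0.0498 0.    ] tool cm [-0.13 -0.41 21.73]
```

View pics/scene_e.png

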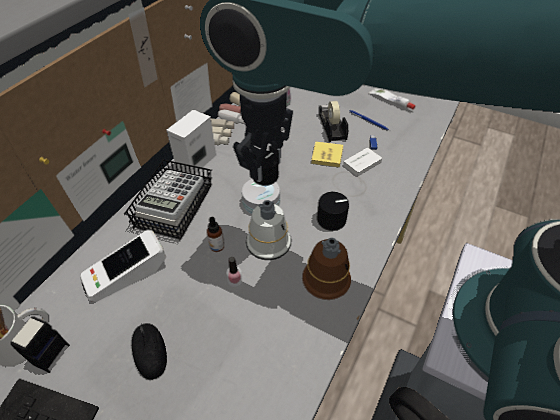

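The cap is in the gripper at (263,166), well above the bare grey neck at (267,205). The bottles and pot have not moved.

```bash
python3 -c "
from h import *
print(job.hand_in())"
```

```text
the job is handed in; nothing more can be done
None
```

The cap had an ordinary thread: I unscrewed it about 75° counter-clockwise, lifted it about 10 cm, and handed the job in with the gripper still holding it upright; the bottles and pot look unmoved.

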